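# Shim the rocking wedging board

### The job

The plaster wedging board rocks because its levelling foot, under the corner with the threaded stud and nut on top, is seized too short. Lay the flat shim on the table under that foot and let go of it, then slide the wedge shim in on top of it, thin end first, just until the foot bears firmly on it and the board no longer rocks, without jacking that corner up. Work gently, leave the board and the other things where they are, and let go of everything.

Things in the scene. Friction and masses are not known exactly. Their poses are not given: they have to be found in the camera images.
- board: Wedging board: square plaster slab in a beech frame, 210 x 210 mm, top 54 mm and underside 26 mm above the table, about 2.6 kg. Origin at table level below its centre; x and y along its sides, z up. Three rubber feet, 28 mm across, at (85,85), (85,-85), (-85,-85) mm stand on the table; the steel levelling foot at (-85,85) mm, the corner near the robot and to its left, hangs clear.
- stud (a point): Point on the board's top face, 54 mm above the table, on the axis of the short levelling foot, where its stud and nut stick up 16 mm; 20 mm in from both edges of that corner. The foot's domed sole, 28 mm across, hangs 9 to 14 mm above the table below this point; how high differs each time and is not known. It cannot be screwed.
- flat_shim: Flat shim of waxed beech, a plate 110 mm long (x), 80 mm wide (y), 6 mm thick, 70 g, with a grip block on its tail. Origin in the centre of its underside, +x towards its free leading end, z up. It passes under the short foot without touching it.
- flat_grip (a point): Centre of the flat shim's grip block, 48 mm behind the shim's origin and 24 mm above its underside; the block is 14 mm long (x), 22 mm wide (y) and rises from the plate to 38 mm above the underside. Axes as the shim's.
- wedge_shim: Wedge shim of waxed beech, 134 mm long (x), 34 mm wide (y), 40 g, grip block on its tail. Origin in the centre of its underside, +x to its thin end, z up. Thickness 2 mm at the thin end, growing 1 in 10 to 12 mm at x = -33 mm, then even. On top of the flat shim it tightens with the foot 10 to 65 mm from its thin end; a push of 3 to 5 N seats it, 7 N or more shoves or jacks the board.
- wedge_grip (a point): Centre of the wedge shim's grip block, 60 mm behind the wedge's origin and 30 mm above its underside; the block is 14 mm long (x), 22 mm wide (y) and its top is 44 mm above the underside. Axes as the wedge's.
- clay_disc: Bystander: rolled clay disc, 110 mm across, 13 mm thick, lying on the board. Origin under its centre.
- clay_lump: Bystander: ball of clay, 55 mm, 49 mm high, loose on the table. Origin under its centre.
- stamp: Bystander: wooden stamp block with a turned knob, 37 x 42 x 46 mm. Origin under its centre.
- test_tile: Bystander: small fired tile, 40 x 40 x 7 mm, lying on the table. Origin under its centre.
There are look-alikes about, which are no part of the job. Leave any purple, red or white look-alike of the wedge_shim alone.

How it is judged (in metres and radians):
On the way:
1. the flat shim lies on the table under the short foot and is let go (x of stud in the frame of flat_shim between -0.035 and 0.05 m and y of stud in the frame of flat_shim between -0.036 and 0.036 m and angle between flat_shim's own z axis and vertical below 0.03 rad and height (world z) of flat_shim below 0.003 m and contact force between flat_shim and the fingers below 0.1 N), for 0.2 s.
At the end, for the whole second after the job is handed in: The short foot stands over the flat shim, which lies on the table, and the wedge on top of it, bearing on the wedge (and that on the flat shim) with more than 1.5 N; the board is level within 0.008 rad, the wedge within 0.03 rad, the stud corner within 20 mm of where it was; all at rest (x of stud in the frame of flat_shim between -0.035 and 0.05 m and y of stud in the frame of flat_shim between -0.036 and 0.036 m and x of stud in the frame of wedge_shim between -0.05 and 0.067 m and y of stud in the frame of wedge_shim between -0.017 and 0.017 m and contact force between board and wedge_shim above 1.5 N and contact force between wedge_shim and flat_shim above 1.5 N and angle between board's own z axis and vertical below 0.008 rad and angle between wedge_shim's own z axis and vertical below 0.03 rad and distance of stud from where it was at the start of the episode below 0.02 m and linear speed of each of board, wedge_shim below 0.01 m/s); the robot touches nothing.
It fails at once if the stud corner of the board is jacked up by more than 4 mm (height (world z) of stud above 0.058 m).
It fails at once if the board and the wedge press on each other with more than 18 N (contact force between board and wedge_shim above 18 N).
It fails at once if the board is shoved more than 30 mm (distance of stud from where it was at the start of the episode above 0.03 m).
It fails at once if a bystander is moved by more than 30 mm (distance of any of clay_disc, clay_lump, stamp, test_tile from where it was at the start of the episode above 0.03 m).
It also fails if it takes over 72 s, if anything falls off the work surface, if the arm or the gripper's body presses on something with over 40 N, if the wrist force passes 120 N, or if a joint passes its speed limit or range.

### The arm

A 6-joint arm with a two-finger parallel gripper is mounted at the origin on a cart in front of the work surface, level with it; the furniture and walls round the work are solid. World frame = base frame: x ahead of the robot, y to its left, z up, the work surface at z = 0. Lengths are in mm, angles in rad, forces in N, time in s.
With the tool pointing down it reaches from about 350 to 975 mm from the base axis. Payload 7.1 kg.
Tool frame: the origin (TCP) lies at the very end of the fingers, on their centre line; the grasp point (between the pads) lies 19 mm behind it; x points along the fingers, y is the direction in which the jaws open and shut, and the axes are right-handed (so a half turn about x gives the same grasp; the last joint's range is limited). The gripper opens to 88 mm and grips with 3 to 60 N. Pads are 20 mm wide; open, the fingers measure 115 mm over their backs; the gripper's body (75 mm by 178 mm) begins 61 mm behind the grasp point.
Start: joints at [1.314, 0.423, 1.63, -0, 1.089, -0.019], TCP at [147.197, 607.403, 222.675] pointing down, gripper open.
Joint ranges: [-3, 3], [-0.9, 2.11], [0.09, 2.58], [-1.31, 4.45], [0.11, 2.69], [-2.54, 2.54]. Speed limits (rad/s): [2.39, 2.39, 3.01, 3.14, 3.14, 3.14].

### API

Orientations are given as a rotation vector (axis times angle).
In Python, from workcell import ctrl gives the robot as it stands. The module is installed in compiled form; this text tells all that it offers.
- The arm moves only by the tool carry_out, never from a script. Its argument "commands" is a list of rows, each a list of 6 numbers: the shift along the tool's x, y, z in m, then the turn, a rotation vector about the tool's x, y, z in degrees. In form: [[tx, ty, tz, rx, ry, rz], ...]. A call has 1 to 8 rows; each row shifts and turns the pose as measured when the row begins, along the tool's axes as they then stand; what a row does not reach is not made up. A row lasts 1/8 s, in which the tool goes at most 62.5 mm and 10.7 degrees, less where a joint would pass 70% of its speed; a pose out of reach is approached as far as the arm can. A call with a gripper value outside its range is refused whole. "grip" is the closure, from 0 (fully open) to 1 (shut), set as the call begins (left out, the last holds). The fingers move at their own pace and stop on an object; the grip force is fixed at half the most. Time passes only in rows, so rows that do not move let the fingers close. It gives the time, the measured TCP pose, the force and the opening at its end, in the units of the state.
- ctrl.get_obs(): the state, without advancing time (a new reading comes with each control period).
- ctrl.get_image(name): name is "scene" or "top" or "wrist"; returns a dict with "pixels" (480x640x3 uint8, blue, green, red), "intrinsics" (3x3 intrinsics, pixels), "rvec" (rotation vector, rad) and "tvec" (3), from world to camera coordinates, as OpenCV has them. Camera axes: x right, y down, z forward; pixel columns grow to the right and rows downward; lengths in mm; the calibration is good to about 2 mm. A picture is of the moment at which its call begins. There is no depth.
- ctrl.close_job(): hands the job in, once; it reports no verdict.
The state is a dict: "t": time; "qpos": joint angles; "qvel": joint speeds; "joint_torque": joint torques, N m; "ee_pos": TCP position; "orientation": TCP orientation; "ft_force": force on the tool from outside, world axes, zero at the start; "moment": the same for the moment, N m; "width": finger opening in mm.
Only numpy, scipy, OpenCV 4.12 (cv2) and the standard library are available. Lean on these libraries where they do the work, as an engineer would, in place of code of your own. Each camera call takes 0.05 s, during which the arm holds its last target. There are 200 camera calls.

## Working session

There is one attempt and no reset: what is moved stays moved. The work goes in short steps, Python scripts to look and compute and a tool call to move; the robot and the scene stay as the last step left them, time stands still between calls to the robot, and variables do not carry over. Pictures are saved under pics/ and viewed, about 8 in all and at most 12, crops included, and the job is handed in when it is done.

Besides the shell and the picture viewer there is one more tool, called after "Emit:" as name([rows], argument=value, ...), one row to a line, values as JSON. carry_out: Moves the arm, as the interface text tells. Its arguments: {"type":"object","properties":{"commands":{"type":"array"},"grip":{"type":"number"}},"required":["commands"]}

```bash
mkdir -p pics; cat > h.py <<'E'
import numpy as np, cv2
from workcell import ctrl
from scipy.spatial.transform import Rotation as R
def snap(n,f=None):
    d=ctrl.get_image(n); d['R']=cv2.Rodrigues(np.array(d['rvec'],float))[0]
    if f: cv2.imwrite('pics/'+f,d['pixels'])
    return d
def ray(d,uv,z):
    K=np.array(d['intrinsics'],float);t=np.array(d['tvec'],float).ravel()
    uv=np.atleast_2d(np.array(uv,float))
    r=np.c_[uv,np.ones(len(uv))]@np.linalg.inv(K).T@d['R']
    c=-d['R'].T@t
    return c+r*((z-c[2])/r[:,2])[:,None]
def proj(d,P):
    return cv2.projectPoints(np.array(P,float).reshape(-1,1,3),np.array(d['rvec'],float),np.array(d['tvec'],float),np.array(d['intrinsics'],float),None)[0].reshape(-1,2)
E
python3 - <<'E'
from h import *
import pickle
for n in('scene','top'):
    d=snap(n,n+'0.png');pickle.dump(d,open(n+'0.pkl','wb'));print(n,-d['R'].T@np.array(d['tvec']).ravel())
o=ctrl.get_obs();print(o)
E
```

```text
scene [1213.62377883  612.33648466  774.47340045]
top [ 403.24105335  -26.98337002 1477.78908286]
{'t': 0.1, 'qpos': array([ 1.31398706e+00,  4.23790720e-01,  1.63060622e+00, -2.34280300e-05,
        1.08861614e+00, -1.90072363e-02]), 'qvel': array([-6.70809468e-05, -1.81045294e-03, -2.26277295e-03, -4.19373736e-04,
       -7.43233249e-04,  3.53608243e-04]), 'joint_torque': array([-1.55646635e-04, -5.45610988e+01, -2.74324769e+01,  6.45765290e-02,
        1.88626873e-02, -1.76708483e-05]), 'ee_pos': array([147.08561207, 606.92179208, 221.96590824]), 'orientation': array([ 0.1855763 ,  1.5628972 , -0.18779514]), 'ft_force': array([ 0.61622135, -0.05178859,  0.24809156]), 'moment': array([-0.00757139,  0.05737204,  0.01197351]), 'width': 87.75260800101063}
```

View pics/top0.png

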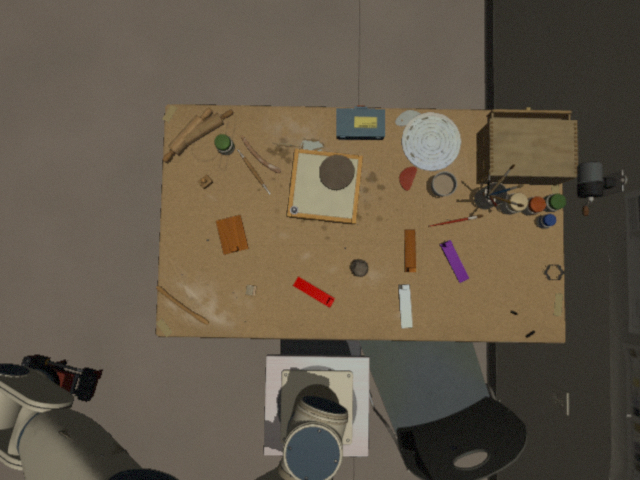

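View pics/scene0.png

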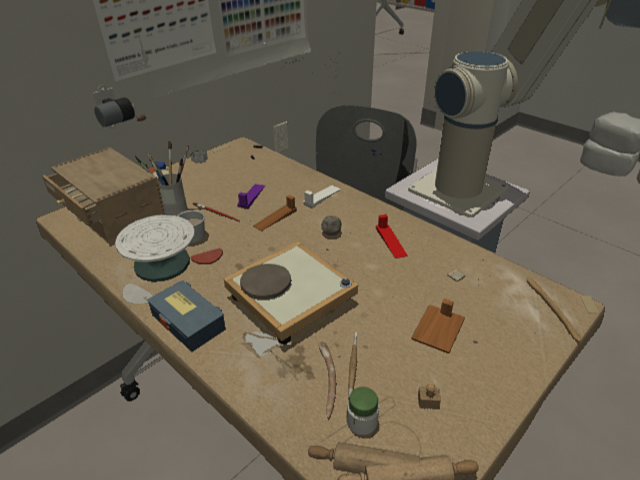

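The two pictures show the stud at top (294,210), the flat shim (brown plate with block) at top (232,235), and its block in scene at (447,306). Wedge candidates in top are brown (410,251), purple (454,261), red (314,292) and white (405,306). The description says beech and rules out purple, red and white, so I choose the brown one at (410,251). One crop will check it.

```bash
python3 - <<'E'
from h import *
import pickle
T=pickle.load(open('top0.pkl','rb'));S=pickle.load(open('scene0.pkl','rb'))
t=T['pixels'];s=S['pixels']
def r(im,x,y,w,h,k):return cv2.resize(im[y:y+h,x:x+w],None,fx=k,fy=k,interpolation=cv2.INTER_CUBIC)
a=r(t,212,205,50,60,5);b=r(t,385,215,50,60,5);c=r(t,280,140,50,60,1)
row1=np.hstack([a,b,r(t,280,190,50,60,5)])
row2=np.hstack([r(s,405,290,75,60,5),r(s,240,185,75,60,5)])
W=750;row1=cv2.copyMakeBorder(row1,0,0,0,W-row1.shape[1],0)
cv2.imwrite('pics/crop1.png',np.vstack([row1,row2[:, :W]]))
hsv=cv2.cvtColor(t,cv2.COLOR_BGR2HSV)
for n,(x,y) in dict(flat=(225,240),wedge=(410,250),bg=(250,320),clay=(336,165),stud=(294,210)).items(): print(n,hsv[y,x])
def comp(x0,y0,x1,y1,lo,hi):
    m=np.zeros(t.shape[:2],np.uint8);m[y0:y1,x0:x1]=cv2.inRange(hsv,lo,hi)[y0:y1,x0:x1]
    c=max(cv2.findContours(m,0,2)[0],key=cv2.contourArea);return c
for n,box,z in(('flat',(212,205,262,265),6),('wedge',(395,220,425,280),8)):
    c=comp(*box,(0,150,40),(14,255,220)); q=cv2.boxPoints(cv2.minAreaRect(c)); P=ray(T,q,z)
    print(n,cv2.contourArea(c),q.round(1).tolist(),P[:,:2].round(1).tolist(),'c',P.mean(0).round(1),[np.linalg.norm(P[i]-P[i-1]).round(1) for i in range(2)])
print('stud',ray(T,[(294,210)],66))
E
```

```text
flat [ 13 188 126]
wedge [ 14 179 120]
bg [ 17 105 139]
clay [19 77 83]
stud [30  8 97]
flat 698.5 [[215.60000610351562, 219.89999389648438], [240.0, 214.39999389648438], [247.6999969482422, 248.3000030517578], [223.3000030517578, 253.8000030517578]] [[566.7, 326.6], [585.5, 251.1], [480.0, 223.9], [461.4, 299.1]] c [523.4 275.1   6. ] [np.float64(108.9), np.float64(77.8)]
wedge 318.5 [[405.0, 230.0], [415.0, 230.0], [415.0, 271.0], [405.0, 271.0]] [[545.6, -265.4], [546.1, -296.6], [418.3, -297.2], [417.8, -266.2]] c [ 481.9 -281.4    8. ] [np.float64(127.8), np.float64(31.3)]
stud [[594.30754176  78.131391    66.        ]]
```

View pics/crop1.png

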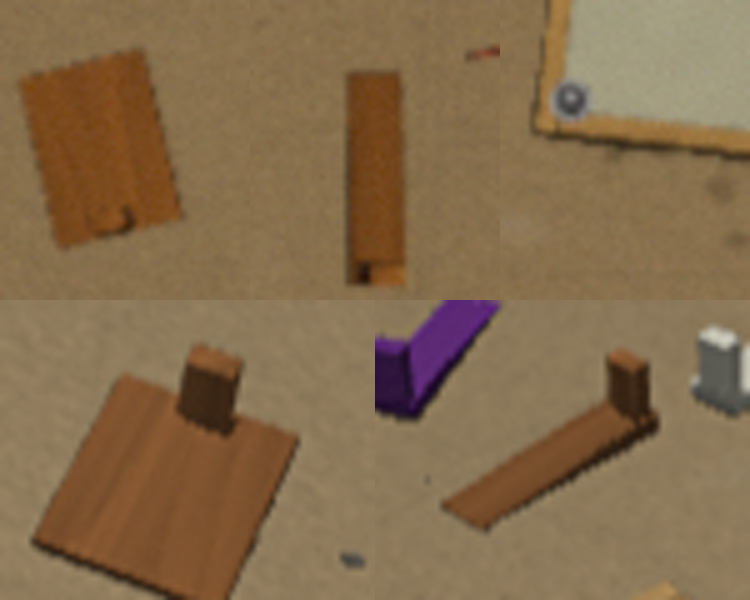

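```bash
cat >> h.py <<'E'
def mat(o): return R.from_rotvec(o['orientation']).as_matrix()
def go(P,axis_yaw=None):
    """print tool-frame shift (m) to world point P (mm) and turn about tool x (deg) so that the jaws lie square to axis_yaw"""
    o=ctrl.get_obs();M=mat(o);d=M.T@(np.array(P)-o['ee_pos'])/1000
    print('t',round(o['t'],2),'ee',o['ee_pos'].round(1),'w',o['width'].round(1),'f',o['ft_force'].round(2),'q6',o['qpos'][5].round(2))
    print('Mx',M[:,0].round(3),'My',M[:,1].round(3)); print('shift',d.round(4))
    if axis_yaw is not None:
        y=np.arctan2(M[1,1],M[0,1]); a=axis_yaw+np.pi/2-y; a=(a+np.pi/2)%np.pi-np.pi/2
        print('turn rx',np.degrees(-a).round(1))
E
python3 - <<'E'
from h import *
import pickle
T=pickle.load(open('top0.pkl','rb'));S=pickle.load(open('scene0.pkl','rb'))
t=T['pixels'];hsv=cv2.cvtColor(t,cv2.COLOR_BGR2HSV)
print('slab hsv',hsv[200,330],'frame',hsv[185,292])
m=np.zeros(t.shape[:2],np.uint8);m[140:235,275:372]=255
# slab + frame: brighter than the table
pale=cv2.inRange(hsv,(15,0,140),(45,80,255))&m
pale=cv2.morphologyEx(pale,cv2.MORPH_CLOSE,np.ones((3,3)))
c=cv2.convexHull(max(cv2.findContours(pale,0,2)[0],key=cv2.contourArea));q=cv2.boxPoints(cv2.minAreaRect(c));P=ray(T,q,54)
print('slab',P[:,:2].round(1).tolist(),'c',P.mean(0).round(1)); e=[P[i]-P[i-1] for i in range(4)]
for v in e: print(np.linalg.norm(v).round(1),np.degrees(np.arctan2(v[1],v[0])).round(2))
def blob(d,x0,y0,x1,y1):
    h=cv2.cvtColor(d['pixels'],cv2.COLOR_BGR2HSV);mm=np.zeros(h.shape[:2],np.uint8);mm[y0:y1,x0:x1]=cv2.inRange(h,(80,0,0),(140,255,255))[y0:y1,x0:x1]
    c=max(cv2.findContours(mm,0,2)[0],key=cv2.contourArea);M=cv2.moments(c);print(cv2.boundingRect(c));return (M['m10']/M['m00'],M['m01']/M['m00'])
a=blob(T,286,203,302,218);b=blob(S,330,270,362,296);print(a,b)
for z in(54,62,70):print(z,ray(T,[a],z)[0].round(1),ray(S,[b],z)[0].round(1))
# grip block tops in scene: flat block top approx crop(217,358)/5+(405,290); 
print('flatblk top',ray(S,[(405+217/5,290+(358-300)/5)],38)[0].round(1),'pred',(523.4-48*np.cos(.255)).round(1),(275.1-48*np.sin(.255)).round(1))
print('wedgeblk top',ray(S,[(240+(628-375)/5,185+(357-300)/5)],44)[0].round(1))
print('wedge tip corners',ray(S,[(240+(443-375)/5,185+(507-300)/5),(240+(487-375)/5,185+(530-300)/5)],2).round(1).tolist())
print('lump',ray(T,[(360,268)],25)[0].round(1))
go((476.7,262.9,120),0.255)
E
```

```text
slab hsv [ 25  55 161] frame [ 17 148 164]
slab [[591.8, 85.8], [772.9, 70.0], [755.8, -111.8], [575.0, -94.4]] c [673.9 -12.6  54. ]
181.0 84.65
181.7 -4.97
182.6 -95.36
181.7 174.51Traceback (most recent call last):
  File "<stdin>", line 16, in <module>
  File "<stdin>", line 15, in blob
ValueError: max() iterable argument is empty
```

```bash
python3 - <<'E'
from h import *
import pickle
T=pickle.load(open('top0.pkl','rb'));S=pickle.load(open('scene0.pkl','rb'))
print('stud scene px',S['pixels'][274:294:4,338:356:4].tolist()[2])
for z in(54,62,70):print(z,ray(T,[(294,210)],z)[0].round(1),ray(S,[(346,282)],z)[0].round(1))
print('flatblk top',ray(S,[(405+217/5,290+(358-300)/5)],38)[0].round(1),'pred',(523.4-48*np.cos(.255)).round(1),(275.1-48*np.sin(.255)).round(1))
print('wedgeblk top',ray(S,[(240+(628-375)/5,185+(357-300)/5)],44)[0].round(1))
print('wedge tip corners',ray(S,[(240+(443-375)/5,185+(507-300)/5),(240+(487-375)/5,185+(530-300)/5)],2).round(1).tolist())
print('lump',ray(T,[(360,268)],25)[0].round(1))
go((476.7,262.9,120),0.255)
E
```

```text
stud scene px [[150, 176, 178], [51, 51, 50], [56, 56, 56], [135, 135, 132], [83, 126, 158]]
54 [595.9  79.   54. ] [590.   78.5  54. ]
62 [594.8  78.4  62. ] [596.9  84.5  62. ]
70 [593.8  77.8  70. ] [603.8  90.4  70. ]
flatblk top [473.8 265.2  38. ] pred 477.0 263.0
wedgeblk top [ 419.5 -279.1   44. ]
wedge tip corners [[547.6, -290.3, 2.0], [545.3, -256.9, 2.0]]
lump [ 424.4 -125.2   25. ]Traceback (most recent call last):
  File "<stdin>", line 10, in <module>
  File "h.py", line 20, in go
    print('t',round(o['t'],2),'ee',o['ee_pos'].round(1),'w',o['width'].round(1),'f',o['ft_force'].round(2),'q6',o['qpos'][5].round(2))
                                                            ^^^^^^^^^^^^^^^^
AttributeError: 'float' object has no attribute 'round'
```

```bash
sed -i "s/o\['width'\].round(1)/round(float(o['width']),1)/; s/o\['qpos'\]\[5\].round(2)/round(float(o['qpos'][5]),2)/" h.py; python3 -c "
from h import *
go((475.5,264,120),0.255)"
```

```text
t 0.1 ee [147.1 606.9 222. ] w 87.8 f [ 0.62 -0.05  0.25] q6 -0.02
Mx [-0.    -0.001 -1.   ] My [ 0.236  0.972 -0.001]
shift [ 0.1023 -0.2558  0.4   ]
turn rx -28.2
```

Emit:
carry_out([
  [0.003, -0.029, 0.045, 0, 0, 0],
  [0.003, -0.029, 0.045, 0, 0, 0],
  [0.003, -0.029, 0.045, 0, 0, 0],
  [0.003, -0.029, 0.045, 0, 0, 0],
  [0.003, -0.029, 0.045, 0, 0, 0],
  [0.003, -0.029, 0.045, 0, 0, 0],
  [0.003, -0.029, 0.045, 0, 0, 0],
  [0.003, -0.029, 0.045, 0, 0, 0],
], grip=0)

```text
t: 1.1
ee_pos: [448.3, 289.9, 195.6]
orientation: [0.179, 1.564, -0.183]
ft_force: [0.5, 0.7, 0.2]
width: 88.3
```

Emit:
carry_out([
  [0, 0, 0, -9.4, 0, 0],
  [0, 0, 0, -9.4, 0, 0],
  [0, 0, 0, -9.4, 0, 0],
  [0, 0, 0, 0, 0, 0],
])

```text
t: 1.6
ee_pos: [450.5, 285.3, 194.0]
orientation: [-0.213, 1.565, 0.207]
ft_force: [0.5, 0.4, 0.9]
width: 87.8
```

```bash
python3 -c "
from h import *
go((475.5,264,120),0.255)
d=snap('wrist','w1.png');print(proj(d,[(475.5,264,38),(475.5,264,6)]))"
```

```text
t 1.6 ee [450.5 285.3 194. ] w 87.8 f [0.49 0.39 0.86] q6 -1.29
Mx [-0.004 -0.004 -1.   ] My [-0.264  0.964 -0.003]
shift [ 0.074  -0.0269  0.0189]
turn rx 0.7
[[287.78689977 245.565043  ]
 [290.78539604 235.25377373]]
```

View pics/w1.png

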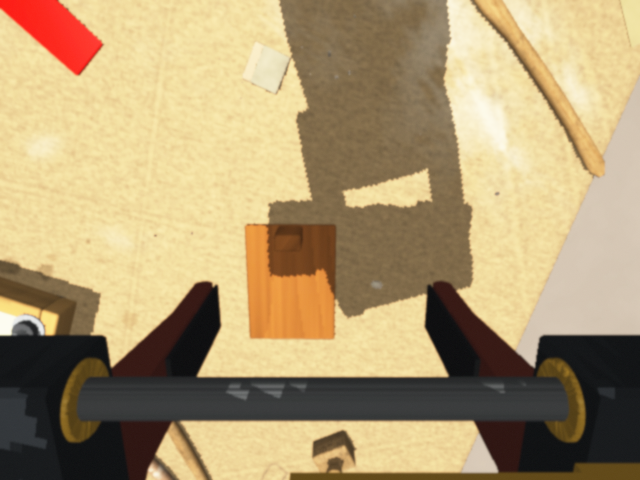

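Wrist view: the plate spans (246–336, 225–339), with its block at about (288,239), close to the predicted (288,246). The stamp is well away at (335,445). I'll descend in two stages.

```bash
python3 -c "
from h import *
d=snap('wrist')
print(ray(d,[(288,239)],38).round(1)); P=ray(d,[(246,225),(336,225),(334,339),(250,339)],6);print(P.round(1).tolist(),P.mean(0).round(1))
v=(P[3]+P[2]-P[0]-P[1])/2;print(np.linalg.norm(v),np.arctan2(v[1],v[0]))
go((475,264,55),.255)"
```

```text
[[470.1 262.8  38. ]]
[[476.8, 224.1, 6.0], [456.1, 299.8, 6.0], [563.0, 328.0, 6.0], [583.9, 251.5, 6.0]] [519.9 275.9   6. ]
110.61116807420748 0.2544979633936512
t 1.7 ee [450.4 285.5 194.1] w 87.9 f [-0.86 -0.63 -0.2 ] q6 -1.29
Mx [-0.004 -0.004 -1.   ] My [-0.263  0.965 -0.003]
shift [ 0.1391 -0.0268  0.0187]
turn rx 0.6
```

Emit:
carry_out([
  [0.03, -0.0135, 0.0086, 0, 0, 0],
  [0.03, -0.0135, 0.0086, 0, 0, 0],
  [0.035, 0, 0, 0, 0, 0],
  [0.035, 0, 0, 0, 0, 0],
  [0, 0, 0, 0, 0, 0],
])

```text
t: 2.33
ee_pos: [475.4, 264.4, 61.9]
orientation: [-0.2, 1.563, 0.197]
ft_force: [-0.2, -0.2, 0.3]
width: 87.6
```

```bash
python3 -c "
from h import *
go((473.5,263.8,10),.255)"
```

```text
t 2.33 ee [475.4 264.4  61.9] w 87.6 f [-0.16 -0.2   0.34] q6 -1.34
Mx [-0.001 -0.002 -1.   ] My [-0.25   0.968 -0.002]
shift [ 0.0519  0.     -0.0019]
turn rx -0.1
```

Emit:
carry_out([
  [0.025, 0, -0.002, 0, 0, 0],
  [0.02, 0, 0, 0, 0, 0],
  [0.005, 0, 0, 0, 0, 0],
  [0, 0, 0, 0, 0, 0],
])

```text
t: 2.82
ee_pos: [476.6, 266.2, 15.9]
orientation: [-0.195, 1.557, 0.195]
ft_force: [0.1, 0.1, -0.1]
width: 88.0
```

Emit:
carry_out([
  [0, 0, 0, 0, 0, 0],
  [0, 0, 0, 0, 0, 0],
  [0, 0, 0, 0, 0, 0],
  [0, 0, 0, 0, 0, 0],
  [0, 0, 0, 0, 0, 0],
  [0, 0, 0, 0, 0, 0],
], grip=1)

```text
t: 3.58
ee_pos: [478.2, 267.0, 18.7]
orientation: [-0.193, 1.553, 0.196]
ft_force: [0.8, -0.1, 1.3]
width: 31.5
```

Emit:
carry_out([
  [0.005, 0, -0.003, 0, 0, 0],
  [0.004, 0, -0.002, 0, 0, 0],
  [0.003, 0, 0, 0, 0, 0],
], grip=0.55)

```text
t: 3.95
ee_pos: [472.9, 265.7, 6.1]
orientation: [-0.193, 1.553, 0.196]
ft_force: [-7.9, -4.0, 40.8]
width: 39.2
```

```bash
python3 -c "
from h import *
go((473.5,263.8,10),.255)"
```

```text
t 3.95 ee [472.9 265.7   6.1] w 39.2 f [-7.87 -4.03 40.8 ] q6 -1.33
Mx [ 0.009  0.003 -1.   ] My [-0.245  0.969  0.001]
shift [-0.0039 -0.002   0.0002]
turn rx -0.4
```

Emit:
carry_out([
  [-0.003, -0.001, 0, 0, 0, 0],
])

```text
t: 4.08
ee_pos: [472.9, 264.6, 8.8]
orientation: [-0.193, 1.554, 0.196]
ft_force: [0.0, 0.6, 0.5]
width: 39.5
```

Emit:
carry_out([
  [0, 0, 0, 0, 0, 0],
], grip=1)

```text
t: 4.2
ee_pos: [473.0, 264.6, 8.8]
orientation: [-0.193, 1.553, 0.196]
ft_force: [0.4, -0.2, -0.0]
width: 32.9
```

Emit:
carry_out([
  [0, 0, 0, 0, 0, 0],
  [0, 0, 0, 0, 0, 0],
])

```text
t: 4.45
ee_pos: [472.9, 264.6, 8.7]
orientation: [-0.193, 1.554, 0.196]
ft_force: [-0.1, -0.1, 2.8]
width: 21.7
```

Emit:
carry_out([
  [-0.02, 0, 0, 0, 0, 0],
  [-0.02, 0, 0, 0, 0, 0],
  [0, 0, 0, 10, 0, 0],
  [0, 0, 0, 10, 0, 0],
  [0, 0, 0, 10, 0, 0],
  [0, 0, 0, 10, 0, 0],
  [0, 0, 0, 10, 0, 0],
  [0, 0, 0, 10, 0, 0],
])

```text
t: 5.45
ee_pos: [471.3, 263.9, 48.5]
orientation: [0.653, 1.467, -0.647]
ft_force: [0.7, -1.2, -0.4]
width: 22.1
```

Emit:
carry_out([
  [0, 0, 0, 10, 0, 0],
  [0, 0, 0, 10, 0, 0],
  [0, 0, 0, 10, 0, 0],
  [0, 0, 0, 10, 0, 0],
  [0, 0, 0, 8, 0, 0],
  [0, 0, 0, 0, 0, 0],
])

```text
t: 6.2
ee_pos: [470.3, 263.6, 47.2]
orientation: [1.305, 1.144, -1.3]
ft_force: [-0.4, -1.3, -0.2]
width: 21.8
```

```bash
python3 -c "
from h import *
go((588.5,218.7,40),-1.662)"
```

```text
t 6.2 ee [470.3 263.6  47.2] w 21.8 f [-0.44 -1.34 -0.23] q6 0.62
Mx [ 0.004  0.001 -1.   ] My [ 0.992 -0.127  0.004]
shift [0.0076 0.1229 0.0295]
turn rx -2.1
```

Emit:
carry_out([
  [0, 0.041, 0.01, 0, 0, 0],
  [0, 0.041, 0.01, 0, 0, 0],
  [0, 0.041, 0.01, 0, 0, 0],
  [0, 0, 0, -2.1, 0, 0],
  [0, 0, 0, 0, 0, 0],
])

```text
t: 6.82
ee_pos: [591.4, 217.0, 46.5]
orientation: [1.264, 1.172, -1.261]
ft_force: [0.2, -0.1, -0.8]
width: 22.0
```

```bash
python3 -c "
from h import *
go((588.5,218.7,12),-1.662)"
```

```text
t 6.83 ee [591.4 217.   46.5] w 22.0 f [ 0.19 -0.12 -0.77] q6 0.41
Mx [ 0.002 -0.    -1.   ] My [ 0.997 -0.073  0.002]
shift [ 0.0345 -0.0031 -0.0014]
turn rx 1.1
```

Emit:
carry_out([
  [0.015, -0.003, -0.001, 1.0, 0, 0],
  [0.015, 0, 0, 0, 0, 0],
  [0, 0, 0, 0, 0, 0],
])

```text
t: 7.2
ee_pos: [586.4, 218.6, 13.6]
orientation: [1.274, 1.165, -1.275]
ft_force: [0.0, -0.6, -1.3]
width: 21.6
```

```bash
python3 -c "
from h import *
go((580.4,129.1,10),-1.662)
d=snap('wrist','w2.png')"
```

```text
t 7.2 ee [586.4 218.6  13.6] w 21.6 f [ 0.02 -0.58 -1.33] q6 0.43
Mx [ 0.    -0.001 -1.   ] My [ 0.996 -0.089  0.   ]
shift [0.0037 0.002  0.0897]
turn rx 0.1
```

View pics/w2.png

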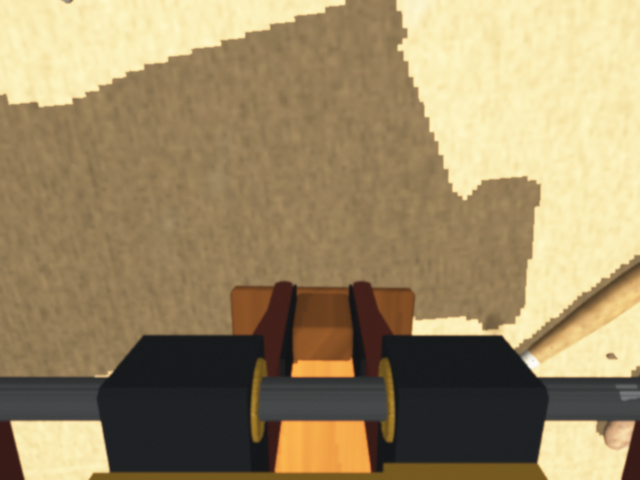

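The shim is held square in the fingers (tail edge at 232–414, 290), and the brush at (525,360) is clear of the path. Now I'll slide it in.

Emit:
carry_out([
  [0.003, 0.001, 0.01, 0, 0, 0],
  [0, 0, 0.015, 0, 0, 0],
  [0, 0, 0.015, 0, 0, 0],
  [0, 0, 0.01, 0, 0, 0],
  [0, 0, 0, 0, 0, 0],
])

```text
t: 7.88
ee_pos: [583.5, 164.6, 12.0]
orientation: [1.276, 1.164, -1.274]
ft_force: [0.3, 0.4, -0.6]
width: 22.5
```

```bash
python3 -c "
from h import *
go((580.4,129.1,10),-1.662)"
```

```text
t 7.88 ee [583.5 164.6  12. ] w 22.5 f [ 0.31  0.44 -0.56] q6 0.35
Mx [ 0.002 -0.    -1.   ] My [ 0.996 -0.09   0.002]
shift [0.002  0.0001 0.0357]
turn rx 0.1
```

Emit:
carry_out([
  [0.002, 0, 0, 0, 0, 0],
  [0, 0, 0, 0, 0, 0],
])

```text
t: 8.12
ee_pos: [583.9, 164.8, 10.1]
orientation: [1.277, 1.163, -1.273]
ft_force: [-0.9, -0.1, -1.0]
width: 21.7
```

Emit:
carry_out([
  [0, 0, 0.012, 0, 0, 0],
  [0, 0, 0.012, 0, 0, 0],
  [0, 0, 0.008, 0, 0, 0],
  [0, 0, 0, 0, 0, 0],
])

```text
t: 8.62
ee_pos: [580.7, 131.0, 10.0]
orientation: [1.276, 1.164, -1.273]
ft_force: [-0.4, -0.7, -0.5]
width: 22.1
```

```bash
python3 -c "
from h import *
go((580.4,129.1,8.7),-1.662)"
```

```text
t 8.62 ee [580.7 131.   10. ] w 22.1 f [-0.41 -0.72 -0.47] q6 0.29
Mx [ 0.003 -0.    -1.   ] My [ 0.996 -0.089  0.003]
shift [ 0.0013 -0.0001  0.0019]
turn rx 0.1
```

Lower it, release, and check the stud position while near.

Emit:
carry_out([
  [0.001, 0, 0.002, 0, 0, 0],
  [0, 0, 0, 0, 0, 0],
])

```text
t: 8.88
ee_pos: [580.8, 128.8, 9.3]
orientation: [1.276, 1.163, -1.273]
ft_force: [-1.1, -0.7, 1.6]
width: 22.0
```

Emit:
carry_out([
  [0, 0, 0, 0, 0, 0],
  [0, 0, 0, 0, 0, 0],
  [0, 0, 0, 0, 0, 0],
], grip=0.4)

```text
t: 9.25
ee_pos: [581.0, 129.4, 9.3]
orientation: [1.276, 1.164, -1.272]
ft_force: [-0.6, 0.3, 0.5]
width: 48.3
```

Emit:
carry_out([
  [-0.03, 0, 0, 0, 0, 0],
  [-0.04, 0, 0, 0, 0, 0],
  [-0.04, 0, -0.02, 0, 0, 0],
  [-0.04, 0, -0.02, 0, 0, 0],
  [0, 0, 0, 0, 0, 0],
])

```text
t: 9.88
ee_pos: [583.7, 170.4, 162.8]
orientation: [1.275, 1.165, -1.273]
ft_force: [-1.0, -0.5, 0.4]
width: 52.9
```

```bash
python3 -c "
from h import *
go((420,-279.5,130),0.02)
d=snap('top','t2.png');cv2.imwrite('pics/c2.png',cv2.resize(d['pixels'][140:240,230:350],None,fx=6,fy=6,interpolation=cv2.INTER_CUBIC))
o=np.array([576.1,81.3]);print(proj(d,[(580.4,129.1,38),(596,79.5,70)]))"
```

```text
t 9.88 ee [583.7 170.4 162.8] w 52.9 f [-1.   -0.55  0.37] q6 0.35
Mx [ 0.002  0.    -1.   ] My [ 0.996 -0.089  0.002]
shift [ 0.0325 -0.1231  0.4627]
turn rx 83.8
[[277.89263687 215.45279298]
 [293.46064471 209.24980414]]
```

View pics/c2.png

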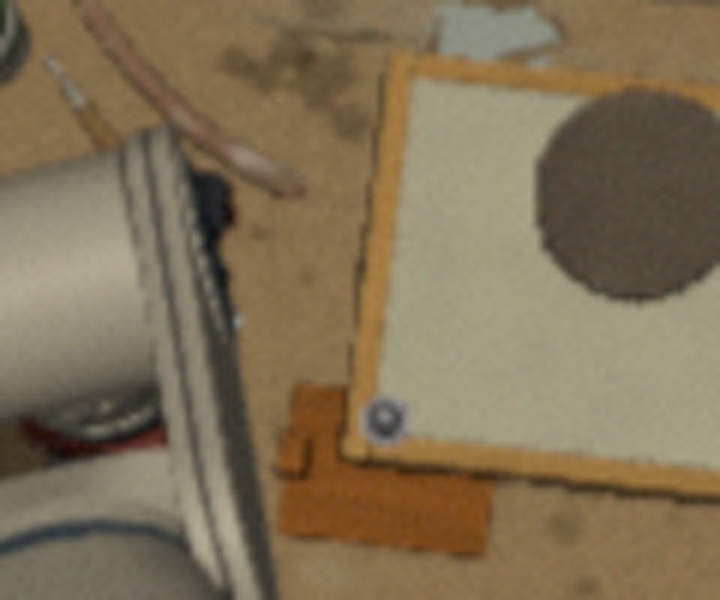

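The flat shim shows under the corner: block at crop (293,455), or full-frame (278.8,215.8), against a predicted (277.9,215.5). Stud (384,418) is over the plate. Next is the wedge.

Emit:
carry_out([
  [0, -0.0155, 0.058, 0, 0, 0],
  [0, -0.0155, 0.058, 0, 0, 0],
  [0, -0.0155, 0.058, 0, 0, 0],
  [0, -0.0155, 0.058, 0, 0, 0],
  [0, -0.0155, 0.058, 0, 0, 0],
  [0, -0.0155, 0.058, 0, 0, 0],
  [0, -0.0155, 0.058, 0, 0, 0],
  [0, -0.0155, 0.058, 0, 0, 0],
], grip=0)

```text
t: 10.92
ee_pos: [404.8, -292.2, 150.4]
orientation: [1.263, 1.185, -1.284]
ft_force: [0.9, 0.8, 0.1]
width: 87.6
```

Emit:
carry_out([
  [0, 0, 0, 10.5, 0, 0],
  [0, 0, 0, 10.5, 0, 0],
  [0, 0, 0, 10.5, 0, 0],
  [0, 0, 0, 10.5, 0, 0],
  [0, 0, 0, 10.5, 0, 0],
  [0, 0, 0, 10.5, 0, 0],
  [0, 0, 0, 10.5, 0, 0],
  [0, 0, 0, 10.5, 0, 0],
])

```text
t: 11.92
ee_pos: [390.1, -293.2, 136.7]
orientation: [-2.16, -0.004, 2.249]
ft_force: [0.4, -0.5, -0.4]
width: 87.6
```

Emit:
carry_out([
  [0, 0, 0, 0, 0, 0],
  [0, 0, 0, 0, 0, 0],
])

```text
t: 12.18
ee_pos: [388.0, -292.3, 134.4]
orientation: [-2.156, -0.012, 2.254]
ft_force: [0.6, -0.9, 0.5]
width: 87.9
```

```bash
python3 -c "
from h import *
go((420,-280,60),0.02)
d=snap('wrist','w3.png');print(proj(d,[(420,-280,44),(547,-277,2)]))
h=cv2.cvtColor(d['pixels'],cv2.COLOR_BGR2HSV);print(h[230:420:30,300:360:20].tolist())"
```

```text
t 12.18 ee [ 388.  -292.3  134.4] w 87.9 f [ 0.59 -0.87  0.46] q6 0.93
Mx [-0.044  0.021 -0.999] My [-0.011 -1.    -0.021]
shift [ 0.0732 -0.0111 -0.0351]
turn rx -1.8
[[305.60965805 186.77703027]
 [299.91361558 -33.15679963]]
[[[18, 108, 137], [18, 105, 141], [17, 106, 137]], [[28, 23, 170], [24, 76, 248], [23, 75, 249]], [[30, 1, 255], [23, 82, 246], [23, 79, 248]], [[30, 1, 255], [23, 76, 246], [23, 81, 246]], [[30, 1, 255], [30, 1, 255], [23, 75, 248]], [[120, 11, 48], [120, 5, 49], [90, 11, 48]], [[90, 8, 68], [105, 8, 68], [105, 8, 68]]]
```

View pics/w3.png

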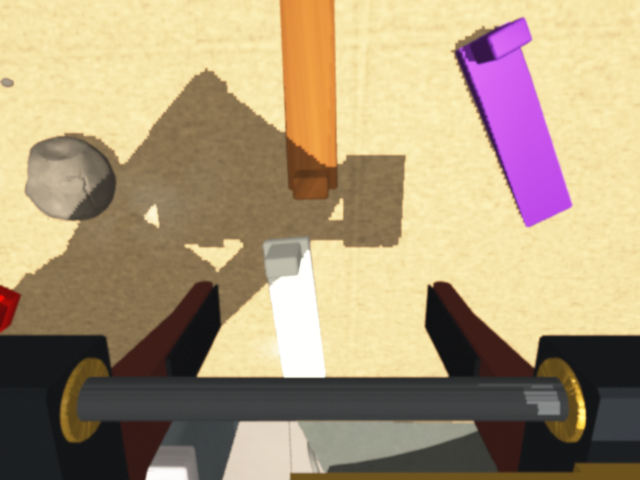

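```bash
cat >> h.py <<'E'
def lev():
    M=mat(ctrl.get_obs());w=M.T@np.cross(M[:,0],[0,0,-1]);print('level turn ry,rz deg',np.degrees(w[1:]).round(2))
E
python3 -c "
from h import *
d=snap('wrist')
print('blk',ray(d,[(311,181)],44).round(1)); 
# side edges of plate, z 12..2 : tail corners at (289,188),(337,187) z 12 ; at row 0 (281,0),(334,0)
P=ray(d,[(289,188),(337,187)],12);Q=ray(d,[(281,0),(334,0)],4);print(P.round(1).tolist(),Q.round(1).tolist())
v=Q.mean(0)-P.mean(0);print(np.arctan2(v[1],v[0]))
go((420,-281.5,60),0.01);lev()"
```

```text
blk [[ 423.5 -283.3   44. ]]
[[412.9, -266.4, 12.0], [413.3, -299.5, 12.0]] [[529.0, -265.0, 4.0], [528.5, -297.7, 4.0]]
0.014042598503770853
t 12.28 ee [ 388.3 -292.5  134.8] w 87.5 f [ 0.28  0.88 -1.13] q6 0.93
Mx [-0.044  0.021 -0.999] My [-0.012 -1.    -0.02 ]
shift [ 0.0735 -0.0098 -0.0348]
turn rx -1.3
level turn ry,rz deg [2.52 1.17]
```

Emit:
carry_out([
  [0, 0, 0, -1.3, 2.5, 1.2],
  [0, 0, 0, 0, 0, 0],
])

```text
t: 12.52
ee_pos: [388.3, -292.5, 134.5]
orientation: [2.215, 0.016, -2.214]
ft_force: [0.0, -0.5, 0.3]
width: 87.7
```

```bash
python3 -c "
from h import *
go((420.5,-283,55),0.014);lev()"
```

```text
t 12.53 ee [ 388.3 -292.5  134.5] w 87.7 f [ 0.01 -0.53  0.28] q6 0.89
Mx [ 0. -0. -1.] My [ 0.015 -1.     0.   ]
shift [ 0.0796 -0.009  -0.0323]
turn rx 0.0
level turn ry,rz deg [-0.03 -0.01]
```

Emit:
carry_out([
  [0.02, -0.0045, -0.016, 0, 0, 0],
  [0.02, -0.0045, -0.016, 0, 0, 0],
  [0.02, 0, 0, 0, 0, 0],
  [0.02, 0, 0, 0, 0, 0],
  [0, 0, 0, 0, 0, 0],
])

```text
t: 13.15
ee_pos: [423.3, -284.3, 53.5]
orientation: [2.213, 0.017, -2.212]
ft_force: [-0.2, -0.4, 0.6]
width: 88.1
```

```bash
python3 -c "
from h import *
go((420.5,-283,16),0.014);lev()"
```

```text
t 13.15 ee [ 423.3 -284.3   53.5] w 88.1 f [-0.16 -0.42  0.61] q6 0.94
Mx [ 0.    -0.001 -1.   ] My [ 0.017 -1.     0.001]
shift [ 0.0375 -0.0014  0.0028]
turn rx 0.2
level turn ry,rz deg [-0.01 -0.07]
```

Emit:
carry_out([
  [0.015, -0.001, 0.003, 0, 0, 0],
  [0.015, 0, 0, 0, 0, 0],
  [0, 0, 0, 0, 0, 0],
])

```text
t: 13.52
ee_pos: [420.9, -284.0, 22.7]
orientation: [2.213, 0.016, -2.21]
ft_force: [-0.1, -0.1, -0.4]
width: 87.9
```

```bash
python3 -c "
from h import *
go((420.5,-283,16),0.014);lev()"
```

```text
t 13.53 ee [ 420.9 -284.    22.7] w 87.9 f [-0.1  -0.05 -0.36] q6 0.94
Mx [ 0.001 -0.002 -1.   ] My [ 0.017 -1.     0.002]
shift [ 0.0067 -0.001   0.0004]
turn rx 0.2
level turn ry,rz deg [-0.08 -0.13]
```

Emit:
carry_out([
  [0.006, -0.001, 0, 0, 0, 0],
  [0, 0, 0, 0, 0, 0],
])

```text
t: 13.78
ee_pos: [421.1, -283.2, 16.6]
orientation: [2.214, 0.016, -2.21]
ft_force: [-0.2, 0.2, 0.7]
width: 87.8
```

Emit:
carry_out([
  [0, 0, 0, 0, 0, 0],
  [0, 0, 0, 0, 0, 0],
  [0, 0, 0, 0, 0, 0],
  [0, 0, 0, 0, 0, 0],
  [0, 0, 0, 0, 0, 0],
  [0, 0, 0, 0, 0, 0],
  [0, 0, 0, 0, 0, 0],
  [0, 0, 0, 0, 0, 0],
], grip=1)

```text
t: 14.78
ee_pos: [421.7, -283.5, 17.5]
orientation: [2.215, 0.015, -2.208]
ft_force: [0.6, -0.6, 1.1]
width: 22.0
```

```bash
python3 -c "
from h import *
go((466.5,91.3,120),-0.0908);lev()"
```

```text
t 14.78 ee [ 421.7 -283.5   17.5] w 22.0 f [ 0.57 -0.58  1.06] q6 0.94
Mx [ 0.003 -0.003 -1.   ] My [ 0.017 -1.     0.004]
shift [-0.1037 -0.3736 -0.0515]
turn rx 6.2
level turn ry,rz deg [-0.18 -0.2 ]
```

Emit:
carry_out([
  [-0.025, 0, 0, 0, 0, 0],
  [-0.03, 0, 0, 0, 0, 0],
  [-0.02, -0.03, 0, 0, 0, 0],
  [0, -0.055, 0, 0, 0, 0],
  [0, -0.055, 0, 0, 0, 0],
  [0, -0.055, 0, 0, 0, 0],
  [0, -0.055, 0, 0, 0, 0],
  [0, -0.055, 0, 0, 0, 0],
])

```text
t: 15.78
ee_pos: [418.5, 26.4, 94.2]
orientation: [2.224, 0.005, -2.206]
ft_force: [0.8, -0.3, -1.1]
width: 21.6
```

```bash
python3 -c "
from h import *
go((429.7,94.6,60),-0.0908);lev()"
```

```text
t 15.78 ee [418.5  26.4  94.2] w 21.6 f [ 0.78 -0.3  -1.15] q6 1.61
Mx [ 0.008 -0.004 -1.   ] My [ 0.009 -1.     0.004]
shift [ 0.034  -0.0682 -0.0116]
turn rx 5.7
level turn ry,rz deg [-0.45 -0.25]
```

Emit:
carry_out([
  [0, -0.03, -0.011, 0, 0, 0],
  [0, -0.032, 0, 0, 0, 0],
  [0.015, 0, 0, 5.7, -0.4, -0.2],
  [0.015, 0, 0, 0, 0, 0],
  [0, 0, 0, 0, 0, 0],
])

```text
t: 16.4
ee_pos: [428.7, 94.4, 63.3]
orientation: [-2.181, 0.091, 2.177]
ft_force: [-0.5, -0.5, -0.3]
width: 21.3
```

```bash
python3 -c "
from h import *
go((429.7,94.6,25),-0.0908);lev()"
```

```text
t 16.4 ee [428.7  94.4  63.3] w 21.3 f [-0.49 -0.5  -0.29] q6 1.85
Mx [ 0.002 -0.    -1.   ] My [-0.083 -0.997  0.   ]
shift [ 0.0383 -0.0003 -0.0009]
turn rx 0.4
level turn ry,rz deg [-0.12 -0.  ]
```

Emit:
carry_out([
  [0.018, 0, 0, 0.4, 0, 0],
  [0.015, 0, 0, 0, 0, 0],
  [0, 0, 0, 0, 0, 0],
])

```text
t: 16.77
ee_pos: [429.2, 93.4, 29.6]
orientation: [-2.178, 0.098, 2.173]
ft_force: [0.1, -0.4, -0.6]
width: 21.6
```

```bash
python3 -c "
from h import *
go((429.7,94.6,24.5),-0.0908);lev()
d=snap('scene','s4.png');cv2.imwrite('pics/c4.png',cv2.resize(d['pixels'][200:350,260:460],None,fx=4,fy=4,interpolation=cv2.INTER_CUBIC))"
```

```text
t 16.77 ee [429.2  93.4  29.6] w 21.6 f [ 0.14 -0.42 -0.57] q6 1.85
Mx [ 0.002 -0.    -1.   ] My [-0.089 -0.996  0.   ]
shift [ 0.0051 -0.0013 -0.0004]
turn rx 0.1
level turn ry,rz deg [-0.14 -0.  ]
```

View pics/c4.png

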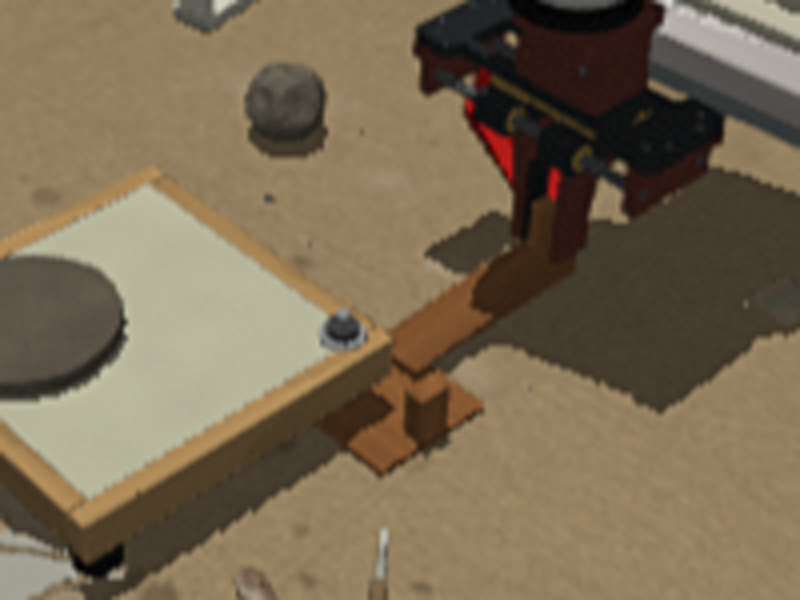

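The wedge is held level over the flat's front edge at crop (430,350), clear of the flat's block at (425,405). I'll lower onto the plate and then advance gently.

Emit:
carry_out([
  [0.004, -0.001, 0, 0, 0, 0],
  [0.0015, 0, 0, 0, 0, 0],
  [0, 0, 0, 0, 0, 0],
])

```text
t: 17.2
ee_pos: [430.4, 94.5, 25.2]
orientation: [-2.181, 0.097, 2.17]
ft_force: [0.5, 0.6, -0.8]
width: 21.9
```

Emit:
carry_out([
  [0, 0, -0.005, 0, 0, 0],
  [0, 0, -0.005, 0, 0, 0],
  [0, 0, 0, 0, 0, 0],
])

```text
t: 17.58
ee_pos: [441.8, 93.7, 25.7]
orientation: [-2.182, 0.096, 2.169]
ft_force: [0.3, 0.0, -0.1]
width: 22.1
```

```bash
python3 -c "
from h import *
u=np.array([.9959,-.0906]);s=np.array([596,79.5])-60*u
go((*s,23.5),-0.0908);lev()"
```

```text
t 17.57 ee [441.8  93.7  25.7] w 22.1 f [ 0.26  0.02 -0.08] q6 1.84
Mx [ 0.006  0.    -1.   ] My [-0.089 -0.996 -0.001]
shift [ 0.0028  0.0003 -0.0949]
turn rx 0.1
level turn ry,rz deg [-0.36  0.06]
```

Emit:
carry_out([
  [0.0015, 0, 0, 0, -0.3, 0],
  [0, 0, 0, 0, 0, 0],
])

```text
t: 17.82
ee_pos: [441.7, 93.7, 24.1]
orientation: [-2.176, 0.096, 2.175]
ft_force: [-0.7, -0.4, -0.3]
width: 21.5
```

Emit:
carry_out([
  [0.0008, 0, 0, 0, 0, 0],
  [0, 0, 0, 0, 0, 0],
])

```text
t: 18.08
ee_pos: [441.6, 93.7, 23.3]
orientation: [-2.176, 0.096, 2.175]
ft_force: [-0.2, -0.4, 1.3]
width: 21.9
```

Emit:
carry_out([
  [0, 0, -0.005, 0, 0, 0],
  [0, 0, -0.005, 0, 0, 0],
  [0, 0, -0.005, 0, 0, 0],
  [0, 0, -0.005, 0, 0, 0],
  [0, 0, 0, 0, 0, 0],
])

```text
t: 18.7
ee_pos: [463.6, 91.8, 23.4]
orientation: [-2.177, 0.096, 2.174]
ft_force: [1.0, -0.0, 0.6]
width: 21.6
```

Emit:
carry_out([
  [0, 0, -0.004, 0, 0, 0],
  [0, 0, -0.003, 0, 0, 0],
  [0, 0, 0, 0, 0, 0],
])

```text
t: 19.08
ee_pos: [470.9, 91.1, 23.5]
orientation: [-2.177, 0.096, 2.174]
ft_force: [0.1, -0.3, 1.0]
width: 21.6
```

Emit:
carry_out([
  [0, 0, -0.003, 0, 0, 0],
  [0, 0, -0.003, 0, 0, 0],
  [0, 0, -0.002, 0, 0, 0],
  [0, 0, 0, 0, 0, 0],
])

```text
t: 19.58
ee_pos: [479.3, 90.4, 23.5]
orientation: [-2.176, 0.096, 2.174]
ft_force: [0.1, -1.7, 0.7]
width: 22.0
```

Emit:
carry_out([
  [0, 0, -0.003, 0, 0, 0],
  [0, 0, 0, 0, 0, 0],
])

```text
t: 19.82
ee_pos: [482.5, 90.1, 23.5]
orientation: [-2.177, 0.096, 2.174]
ft_force: [1.0, -0.1, -0.1]
width: 21.8
```

Emit:
carry_out([
  [0, 0, -0.003, 0, 0, 0],
  [0, 0, 0, 0, 0, 0],
])

```text
t: 20.08
ee_pos: [485.6, 89.8, 23.5]
orientation: [-2.177, 0.096, 2.174]
ft_force: [-0.5, 0.1, 0.9]
width: 21.7
```

Emit:
carry_out([
  [0, 0, -0.003, 0, 0, 0],
  [0, 0, 0, 0, 0, 0],
])

```text
t: 20.32
ee_pos: [488.8, 89.5, 23.5]
orientation: [-2.177, 0.096, 2.174]
ft_force: [0.8, -0.4, 0.7]
width: 21.9
```

Emit:
carry_out([
  [0, 0, -0.003, 0, 0, 0],
  [0, 0, 0, 0, 0, 0],
])

```text
t: 20.58
ee_pos: [492.0, 89.2, 23.5]
orientation: [-2.177, 0.096, 2.174]
ft_force: [0.6, -0.5, 1.7]
width: 22.1
```

Emit:
carry_out([
  [0, 0, -0.003, 0, 0, 0],
  [0, 0, 0, 0, 0, 0],
])

```text
t: 20.82
ee_pos: [495.2, 88.9, 23.5]
orientation: [-2.177, 0.096, 2.174]
ft_force: [0.5, -0.9, 1.1]
width: 21.7
```

Emit:
carry_out([
  [0, 0, -0.003, 0, 0, 0],
  [0, 0, 0, 0, 0, 0],
])

```text
t: 21.08
ee_pos: [498.4, 88.6, 23.5]
orientation: [-2.177, 0.096, 2.174]
ft_force: [-0.3, -0.7, 0.8]
width: 21.9
```

Emit:
carry_out([
  [0, 0, -0.003, 0, 0, 0],
  [0, 0, 0, 0, 0, 0],
])

```text
t: 21.32
ee_pos: [501.7, 88.4, 23.5]
orientation: [-2.177, 0.096, 2.174]
ft_force: [1.0, 0.8, 0.8]
width: 21.7
```

Emit:
carry_out([
  [0, 0, -0.003, 0, 0, 0],
  [0, 0, 0, 0, 0, 0],
])

```text
t: 21.58
ee_pos: [504.1, 88.0, 23.5]
orientation: [-2.175, 0.096, 2.176]
ft_force: [0.2, -0.2, 1.7]
width: 22.1
```

Emit:
carry_out([
  [0, 0, -0.002, 0, 0, 0],
  [0, 0, 0, 0, 0, 0],
])

```text
t: 21.82
ee_pos: [504.6, 87.8, 23.4]
orientation: [-2.172, 0.096, 2.179]
ft_force: [-0.2, 0.8, 1.1]
width: 21.9
```

Emit:
carry_out([
  [0, 0, -0.002, 0, 0, 0],
  [0, 0, 0, 0, 0, 0],
])

```text
t: 22.08
ee_pos: [504.9, 87.7, 23.4]
orientation: [-2.169, 0.097, 2.183]
ft_force: [0.3, -0.5, 0.9]
width: 22.0
```

Emit:
carry_out([
  [0, 0, -0.002, 0, 0, 0],
  [0, 0, 0, 0, 0, 0],
])

```text
t: 22.32
ee_pos: [505.1, 87.6, 23.3]
orientation: [-2.165, 0.097, 2.187]
ft_force: [-0.7, -0.6, 1.3]
width: 21.6
```

```bash
python3 -c "
from h import *
o=ctrl.get_obs();print(o['qpos'].round(3),o['joint_torque'].round(2),o['moment'].round(2));u=np.array([.9959,-.0906]);s=np.array([596,79.5])-60*u
go((*s,23.5),-0.0908);lev()
d=snap('scene','s5.png');cv2.imwrite('pics/c5.png',cv2.resize(d['pixels'][30:330,260:560],None,fx=2,fy=2,interpolation=cv2.INTER_CUBIC))"
```

```text
[0.147 0.59  1.968 0.003 0.593 1.804] [ -0.09 -49.63 -13.66   0.06   0.18   0.05] [ 0.   -0.03  0.05]
t 22.32 ee [505.1  87.6  23.3] w 21.6 f [-0.72 -0.56  1.29] q6 1.8
Mx [-0.01  0.   -1.  ] My [-0.089 -0.996  0.001]
shift [-0.0005 -0.0001 -0.0312]
turn rx 0.1
level turn ry,rz deg [ 0.58 -0.03]
```

View pics/c5.png

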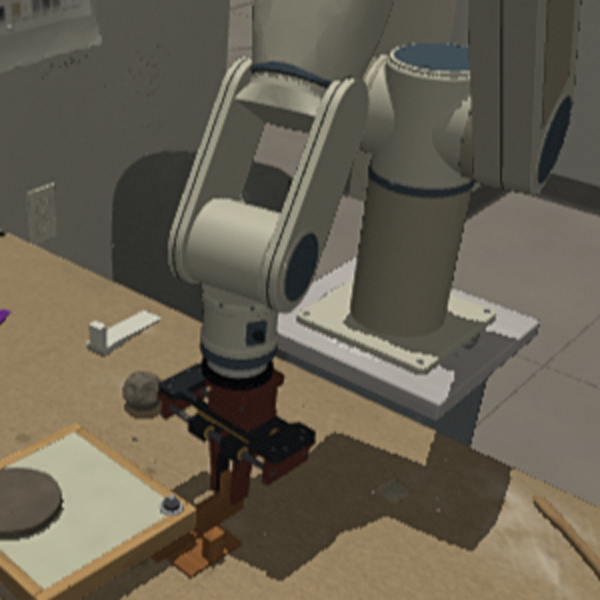

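The stall and the slight tool tilt suggest the wedge already meets the foot, and the trailing zero rows relaxed the force before I read it. I'll push with a single row and read the force during it.

Emit:
carry_out([
  [0, 0, -0.001, 0, 0.3, 0],
])

```text
t: 22.5
ee_pos: [505.2, 87.6, 23.2]
orientation: [-2.168, 0.098, 2.184]
ft_force: [-5.2, 2.7, 9.8]
width: 21.7
```

Emit:
carry_out([
  [0, 0, -0.0015, 0, 0, 0],
])

```text
t: 22.62
ee_pos: [505.2, 87.6, 23.2]
orientation: [-2.165, 0.098, 2.187]
ft_force: [-9.7, 3.8, 11.4]
width: 21.9
```

```bash
python3 -c "
from h import *
f=[]
for i in range(4): snap('scene'); o=ctrl.get_obs(); print(o['t'],o['ee_pos'].round(2),o['ft_force'].round(2),o['moment'].round(2))
lev()"
```

```text
22.675 [505.17  87.56  23.24] [-7.54  2.12  9.33] [0.42 1.12 0.05]
22.725 [505.16  87.57  23.23] [-6.26  2.26 10.57] [0.48 1.18 0.07]
22.775 [505.19  87.55  23.26] [-7.18  2.82  9.39] [0.42 1.13 0.12]
22.825 [505.19  87.57  23.26] [-7.33  2.49  9.59] [0.48 1.09 0.05]
level turn ry,rz deg [ 0.57 -0.06]
```

Emit:
carry_out([
  [0, 0, 0, 0, 0, 0],
])

```text
t: 22.95
ee_pos: [505.1, 87.6, 23.3]
orientation: [-2.165, 0.098, 2.187]
ft_force: [-0.0, -0.7, 1.2]
width: 21.7
```

Emit:
carry_out([
  [0, 0, 0, 0, 0, 0],
  [0, 0, 0, 0, 0, 0],
  [0, 0, 0, 0, 0, 0],
], grip=0.45)

```text
t: 23.32
ee_pos: [506.2, 87.5, 23.0]
orientation: [-2.167, 0.098, 2.185]
ft_force: [1.2, -0.1, 0.3]
width: 46.8
```

Emit:
carry_out([
  [-0.015, 0, 0, 0, 0, 0],
  [-0.02, 0, 0, 0, 0, 0],
  [0, 0, 0, 0, 0.5, 0],
])

```text
t: 23.7
ee_pos: [507.2, 87.5, 60.2]
orientation: [-2.178, 0.099, 2.174]
ft_force: [0.3, -0.6, 0.1]
width: 48.5
```

Emit:
carry_out([
  [0, 0, 0.02, 0, 0, 0],
  [0, 0, 0.02, 0, 0, 0],
  [0, 0, 0, 0, 0, 0],
], grip=1)

```text
t: 24.08
ee_pos: [466.6, 91.1, 60.4]
orientation: [-2.18, 0.099, 2.171]
ft_force: [-0.3, 0.1, 0.1]
width: 21.8
```

```bash
python3 -c "
from h import *
u=np.array([.9959,-.0906]);s=np.array([505.1,87.6])-30*u
go((*s,28),-0.0908);lev()
d=snap('scene');cv2.imwrite('pics/c6.png',cv2.resize(d['pixels'][230:350,300:440],None,fx=5,fy=5,interpolation=cv2.INTER_CUBIC))"
```

```text
t 24.07 ee [466.6  91.1  60.4] w 21.8 f [-0.31  0.14  0.1 ] q6 1.83
Mx [ 0.004 -0.001 -1.   ] My [-0.09  -0.996  0.   ]
shift [ 0.0324 -0.     -0.0086]
turn rx 0.0
level turn ry,rz deg [-0.23 -0.02]
```

View pics/c6.png

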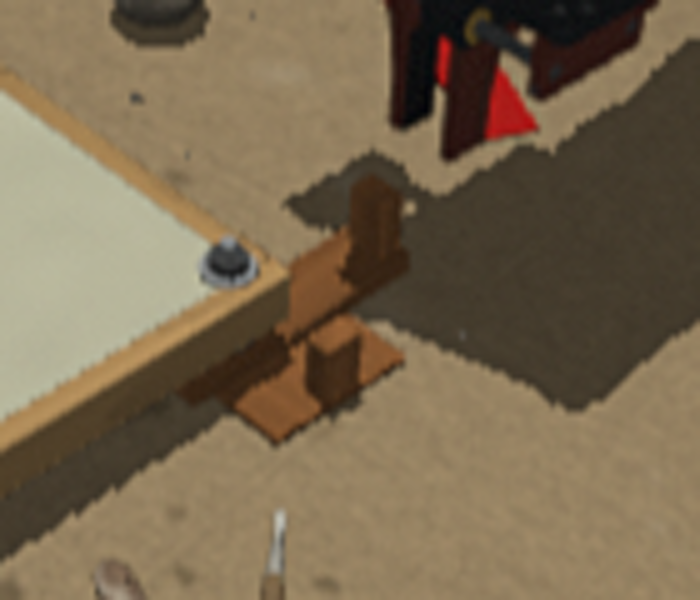

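Emit:
carry_out([
  [0.02, 0, 0, 0, 0, 0],
  [0.02, 0, 0, 0, -0.2, 0],
  [0, 0, -0.003, 0, 0, 0],
], grip=1)

```text
t: 24.5
ee_pos: [475.1, 91.1, 20.2]
orientation: [-2.182, 0.097, 2.168]
ft_force: [-0.4, 0.1, 1.0]
width: 0.3
```

Emit:
carry_out([
  [0, 0, -0.004, 0, 0, 0],
  [0, 0, -0.004, 0, 0, 0],
  [0, 0, 0, 0, 0, 0],
])

```text
t: 24.88
ee_pos: [485.6, 90.4, 21.5]
orientation: [-2.184, 0.097, 2.165]
ft_force: [-1.0, -1.2, -0.6]
width: 0.5
```

```bash
python3 -c "
from h import *
u=np.array([.9959,-.0906]);s=np.array([505.1,87.6])-17*u
go((*s,16),-0.0908);lev()"
```

```text
t 24.88 ee [485.6  90.4  21.5] w 0.5 f [-0.96 -1.15 -0.65] q6 1.82
Mx [ 0.009  0.001 -1.   ] My [-0.09  -0.996 -0.002]
shift [ 0.0056  0.001  -0.0026]
turn rx 0.0
level turn ry,rz deg [-0.52  0.1 ]
```

Emit:
carry_out([
  [0.006, 0.001, 0, 0, -0.5, 0],
  [0, 0, 0, 0, 0, 0],
])

```text
t: 25.12
ee_pos: [485.5, 89.4, 15.6]
orientation: [-2.174, 0.096, 2.174]
ft_force: [-0.3, -1.7, -0.1]
width: 0.4
```

Emit:
carry_out([
  [0, 0, -0.001, 0, 0, 0],
])

```text
t: 25.25
ee_pos: [485.5, 89.2, 15.4]
orientation: [-2.172, 0.097, 2.177]
ft_force: [-4.8, 0.6, 3.6]
width: 0.0
```

Emit:
carry_out([
  [0, 0, -0.001, 0, 0, 0],
])

```text
t: 25.38
ee_pos: [485.5, 89.1, 15.3]
orientation: [-2.17, 0.097, 2.179]
ft_force: [-5.2, 0.3, 2.7]
width: 0.5
```

Emit:
carry_out([
  [0, 0, -0.0008, 0, 0, 0],
])

```text
t: 25.5
ee_pos: [485.4, 89.0, 15.2]
orientation: [-2.169, 0.097, 2.181]
ft_force: [-4.3, 1.2, 2.0]
width: 0.2
```

The wedge takes a steady ~5 N without moving, so it is seated. I'll back off and check.

Emit:
carry_out([
  [0, 0, 0.005, 0, 0, 0],
  [0, 0, 0.015, 0, 0, 0],
  [0, 0, 0.015, 0, 0, 0],
  [-0.03, 0, 0, 0, 0, 0],
  [-0.05, 0, 0, 0, 0, 0],
  [-0.05, 0, 0, 0, 0, 0],
  [0, 0, 0, 0, 0, 0],
])

```text
t: 26.38
ee_pos: [446.3, 92.4, 148.2]
orientation: [-2.171, 0.096, 2.179]
ft_force: [0.8, 0.5, -0.1]
width: 0.1
```

Emit:
carry_out([
  [0, 0.05, 0, 0, 0, 0],
  [0, 0.055, 0, 0, 0, 0],
  [0, 0.055, 0, 0, 0, 0],
  [0, 0.055, 0, 0, 0, 0],
  [0, 0.055, 0, 0, 0, 0],
  [0, 0, 0, 0, 0, 0],
])

```text
t: 27.12
ee_pos: [416.9, -181.4, 142.4]
orientation: [-2.169, 0.09, 2.184]
ft_force: [-0.3, 0.2, -0.9]
width: 0.0
```

```bash
python3 - <<'E'
from h import *
import pickle
T=pickle.load(open('top0.pkl','rb'));S=pickle.load(open('scene0.pkl','rb'))
t=snap('top','t7.png');s=snap('scene','s7.png')
for n,a,b,boxes in(('top',T,t,{'stud':(282,200,306,222),'disc':(312,146,362,196),'tile':(243,282,260,300),'stamp':(195,173,217,191),'lump':(350,258,370,278)}),('scene',S,s,{'stud':(328,266,366,300),'lump':(318,212,345,240)})):
    for k,(x0,y0,x1,y1) in boxes.items():
        A,B=[cv2.cvtColor(i['pixels'],cv2.COLOR_BGR2GRAY)[y0:y1,x0:x1].astype(np.float32) for i in(a,b)]
        p,r=cv2.phaseCorrelate(A,B,cv2.createHanningWindow((x1-x0,y1-y0),cv2.CV_32F));print(n,k,np.round(p,2),round(r,2))
g=lambda im,x,y,w,h,k:cv2.resize(im[y:y+h,x:x+w],None,fx=k,fy=k,interpolation=cv2.INTER_CUBIC)
cv2.imwrite('pics/c7.png',np.hstack([g(t['pixels'],260,170,64,96,6),g(s['pixels'],330,260,64,96,6)]))
print(ctrl.get_obs()['ee_pos'].round(1))
E
```

```text
top stud [-0.18  0.19] 0.96
top disc [-0.05  0.07] 0.96
top tile [0.06 0.08] 0.92
top stamp [-0.08 -0.04] 0.89
top lump [-0.34  1.91] 0.52
scene stud [ 0.07 -0.04] 0.96
scene lump [0.56 0.41] 0.78
[ 416.7 -178.6  142.3]
```

View pics/c7.png

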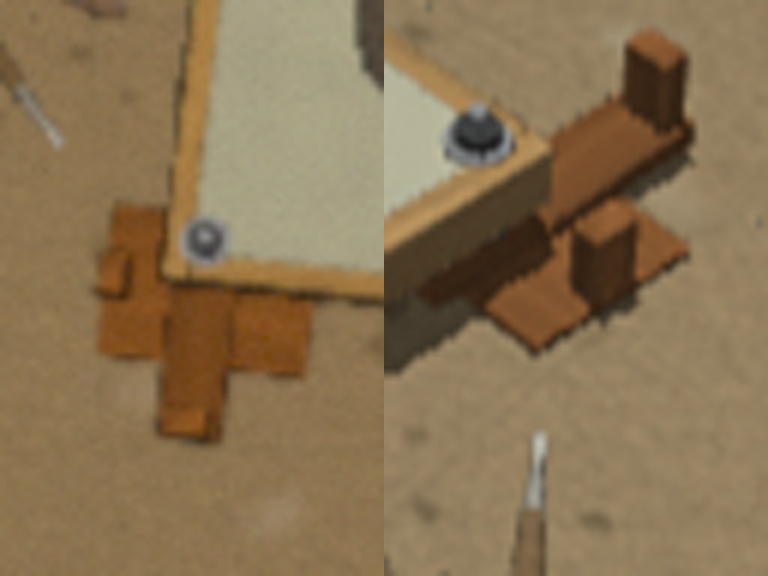

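The wedge is seated under the corner with the stud at (205,240) over both shims. The board shifted only ~0.2 px, and the arm is clear. The lump correlations are poor because the arm's shadow falls there; the arm never came near it.

```bash
python3 -c "
from workcell import ctrl
o=ctrl.get_obs();print(o['t'],o['ft_force'].round(1),o['width']);print(ctrl.close_job())"
```

```text
27.225 [-0.8 -0.1 -0.7] 0.6342232215586916
the job is handed in; nothing more can be done
None
```

The job is handed in at about 27 s on the robot's clock. The flat shim lies under the levelling foot, released, with the stud near its centre line. The brown wedge went in on top of it, thin end first. It met the foot with about 36 mm of its thin end past the stud. I let go of it and gave it a last push of about 5 N with closed fingers; it did not move.

**Checks that agreed:** the stud and clay disc moved less than 0.3 px (under about 1 mm) in the camera views. The tile and stamp were unmoved too. Both shims look flat, with the foot over them, and the arm is clear of everything.

**Forces above plan:**
- While I still held the wedge, the wrist reading during the first push went up to about 10 N sideways, above the 3–5 N aim. The board did not shift measurably.
- Earlier, while gripping the flat shim, the fingertips pressed on its plate with about 41 N for one step.

**Not confirmed:**
- The image comparison for the clay lump was unreliable. It read up to 1.9 px with poor correlation, probably from the arm's shadow or overlap. I never touched the lump.
- I could not measure the bearing force on the wedge directly. I inferred it from the wedge holding still under the push.

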